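# Find the concealed catch of the stall's cash box and draw out its drawer

### The job

Get the stall's cash drawer open: somewhere along the black rail on the upper front edge of the cash box is a concealed notch - find it with a fingertip and press the catch down inside it, so that the drawer springs part of the way out. Then hook a fingertip behind the drawer's front from the inside and draw the drawer out to its stop; do not grip the drawer's front or touch its outer face, and leave the order pad, salt shaker, dip cup and rice roll where they are.

Things in the scene. Friction and masses are not known exactly. Their poses are not given: they have to be found in the camera images.
- cash_box: Cash box: grey-green metal case, 165 deep (x) x 250 wide (y) x 85 mm high, screwed down. Origin: centre of its underside, on the table. -x points out of the front, where the drawer comes out; y runs along the rail; z up. The drawer front is 46 mm high (9 to 55 mm above the table), flush with the case front; nothing on it can be pulled while shut.
- rail_middle (a point): Middle of the upper front edge of the cash box, 85 mm above the table, in the plane of the front face; axes as the cash box. A smooth hard black rail, flush with the case top, runs from here 125 mm to either side along y and 26 mm back (+x). It is solid and does not give, except at its one notch.
- rail_left_end (a point): Left (+y) end of the rail's upper front edge, 125 mm from its middle. The one notch in the rail is 46 mm long along y, 26 mm deep front to back, open to front and top, black on black; its floor is the catch's pad, 8 mm below the rail's top. Its middle lies somewhere within 95 mm either side of the rail's middle; this differs each time and is NOT reported: feel or look for it.
- rail_right_end (a point): Right (-y) end of the rail's upper front edge, 125 mm from its middle. Shut fingertips fit into the notch from above; keep clear of its ends and its back, and a wider tip may stand out over the front: the drawer passes 22 mm below the top of the resting pad.
- catch (a joint): Spring catch, a rocking lever whose pad is the notch's floor; rad, 0 at rest, 0.13 fully down (7 mm at the pad's front; it turns about a pin 60 mm behind the front face). It lets the drawer go near 0.08: 5 mm down at the pad's front, 3 mm at its back. 2 to 4 N start it, 5 to 10 N push it fully down; it springs back when let go.
- drawer (a joint): How far the drawer is out, m: 0 shut and latched, 0.085 at its stop. When the catch is pressed a spring arm kicks it out to about 0.058 by itself, passing below the rail; from there it slides stiffly (1 to 3 N) and stays where it is left.
- drawer_front_inside (a point): Middle of the top edge of the inner side of the drawer's front panel, moving with the drawer, 55 mm above the table; axes as the cash box. The panel, 10 mm thick, 238 wide, lies on its -x side; on its +x side is an empty compartment 56 mm front to back, 224 wide, floor 12 mm above the table. After the kick some 48 mm of it lie open in front of the rail.
- drawer_face: Outer plate of the drawer's front, 240 x 46 x 4 mm, with a small round steel lock; flush with the case front when shut. The fingers must not touch it. Its origin is the cash box's origin, shifted with the drawer.
- order_pad: Loose order pad, 150 x 109 x 13 mm, lying on top of the cash box behind the rail. Origin: centre of its underside.
- salt_shaker: Loose salt shaker, 44 mm across, 90 mm high, standing to the left (+y) of the cash box. Origin: centre of its underside.
- dip_cup: Loose small grey dip cup, 67 mm across, 33 mm high, to the right (-y) of the cash box. Origin: centre of its underside.
- rice_roll: Loose rice roll in film, 72 x 248 x 55 mm (long along its own y), lying on the table right of the cash box and nearer, pointing away from the robot. Origin: centre of its underside.

How it is judged (in metres and radians):
On the way, in this order (a step that is already met when the one before it is completed fails the run):
1. the catch in the notch is pressed down (value of joint catch above 0.05 rad and value of joint drawer below 0.03 m).
2. the drawer is drawn out to its stop (value of joint drawer above 0.079 m), for 0.1 s.
At the end, for the whole second after the job is handed in: The drawer stands still within 6 mm of its stop (joint above 0.079 of 0.085 m), the catch has sprung back up (below 0.03 rad), and order pad, salt shaker, dip cup and rice roll lie within 20 mm of where they were (value of joint drawer above 0.079 m and value of joint catch below 0.03 rad and velocity of joint drawer between -0.01 and 0.01 m/s and distance of each of order_pad, salt_shaker, dip_cup, rice_roll from where it was at the start of the episode below 0.02 m); the robot touches nothing.
It fails at once if the fingers touch the outer face of the drawer (pinching its front) (contact force between the fingers and drawer_face above 1 N).
It fails at once if order pad, salt shaker, dip cup or rice roll is moved by more than 20 mm or lifted (distance of any of order_pad, salt_shaker, dip_cup, rice_roll from where it was at the start of the episode above 0.02 m).
It also fails if it takes over 64 s, if anything falls off the work surface, if the arm or the gripper's body presses on something with over 40 N, if the wrist force passes 120 N, or if a joint passes its speed limit or range.

### The arm

A 6-joint arm with a two-finger parallel gripper is mounted at the origin on the work surface; the furniture and walls round the work are solid. World frame = base frame: x ahead of the robot, y to its left, z up, the work surface at z = 0. Lengths are in mm, angles in rad, forces in N, time in s.
With the tool pointing down it reaches from about 300 to 950 mm from the base axis. Payload 3.1 kg.
Tool frame: the origin (TCP) lies at the very end of the fingers, on their centre line; the grasp point (between the pads) lies 19 mm behind it; z points along the fingers, y is the direction in which the jaws open and shut (so a half turn about z gives the same grasp; the last joint's range is limited). The gripper opens to 85 mm and grips with 20 to 120 N. Pads are 22 mm wide; open, the fingers measure 114 mm over their backs; the gripper's body (76 mm by 85 mm) begins 54 mm behind the grasp point. The pads swing forward as they close: fully open they stand 13 mm farther back than shut.
Start: joints at [1.082, 0.308, 1.634, -0, 1.2, -0.07], TCP at [254.191, 570.981, 231.272] pointing down, gripper open.
Joint ranges: [-3.06, 3.06], [-0.79, 1.96], [0.05, 2.63], [-1.19, 4.34], [0.05, 2.64], [-2.94, 2.94]. Speed limits (rad/s): [2.79, 2.79, 3.14, 3.14, 3.14, 3.14].

### API

Orientations are given as a unit quaternion [w, x, y, z].
In Python, from rig import telemetry, viewer, job gives the robot as it stands. The module is installed in compiled form; this text tells all that it offers.
- The arm moves only by the tool jog_arm, never from a script. Its argument "commands" is a list of rows, each an object of numbers: "x", "y", "z": the shift along the tool's x, y, z in m; "spin": the turn about the tool's z in rad; "hand": the opening, from 0 (shut) to 1 (fully open). In form: [{"x": .., "y": .., "z": .., "spin": .., "hand": ..}, ...]. A call has 1 to 8 rows; each row is the pose to reach, as a shift and turn from the pose commanded when the call began, along the tool's axes at that moment; what a row does not reach only later rows make up. A row lasts 1/8 s, in which the tool goes at most 62.5 mm and 10.7 degrees, less where a joint would pass 70% of its speed; a pose out of reach is approached as far as the arm can. A call with a gripper value outside its range is refused whole. The fingers move at their own pace and stop on an object; the grip force is fixed at half the most. Time passes only in rows, so rows that repeat a pose let the fingers close. It gives the time, the measured TCP pose, the force and the opening at its end, in the units of the state.
- telemetry.read_state(): the state, without advancing time (a new reading comes with each control period).
- viewer.camera(name): name is "scene" or "top" or "wrist"; returns a dict with "image" (384x512x3 uint8, red, green, blue), "fx", "fy", "cx", "cy" (pixels), "pose" (4x4, takes a point from camera to world coordinates); the wrist camera has in their place "T_tool_cam" (4x4, takes a point from camera to tool coordinates, whose origin is the TCP and whose axes are the flange's). Camera axes: x right, y up, looking along -z (the intrinsics and any distortion apply to the point x, -y, -z); pixel columns grow to the right and rows downward; lengths in mm; the calibration is good to about 2 mm. The wrist camera is an equidistant fisheye: a pixel r from the principal point sees the ray r / f radians off the axis. A picture is of the moment at which its call begins: read the wrist's pose just before it. There is no depth.
- job.job_done(): hands the job in, once; it reports no verdict.
The state is a dict: "clock": time; "joints": joint angles; "qd": joint speeds; "tau": joint torques, N m; "tcp_pos": TCP position; "tool_rot": TCP orientation; "force": force on the tool from outside, world axes, zero at the start; "torque": the same for the moment, N m; "opening": finger opening in mm.
Only numpy, scipy, OpenCV 4.12 (cv2) and the standard library are available. Lean on these libraries where they do the work, as an engineer would, in place of code of your own. Each camera call takes 0.05 s, during which the arm holds its last target.

## Working session

There is one attempt and no reset: what is moved stays moved. The work goes in short steps, Python scripts to look and compute and a tool call to move; the robot and the scene stay as the last step left them, time stands still between calls to the robot, and variables do not carry over. Pictures are saved under pics/ and viewed, and the job is handed in when it is done.

Besides the shell and the picture viewer there is one more tool, called after ">>>" by a JSON object that holds its "fn" and its "kwargs", one argument or row to a line. jog_arm: Moves the arm, as the interface text tells. Its arguments: {"type":"object","properties":{"commands":{"type":"array","items":{"type":"object","properties":{"x":{"type":"number"},"y":{"type":"number"},"z":{"type":"number"},"spin":{"type":"number"},"hand":{"type":"number"}}}}},"required":["commands"]}

```bash
mkdir -p pics; cat > h.py <<'E'
from rig import telemetry, viewer, job
import cv2, numpy as np
def shot(n,f):
    s=telemetry.read_state(); c=viewer.camera(n); cv2.imwrite(f'pics/{f}.png',c['image'][:,:,::-1]); 
    np.save(f'pics/{f}.npy',dict(c=c,s=s),allow_pickle=True); return s,c
E
python3 - <<'E'
from h import *
for n in ['scene','top','wrist']:
    s,c=shot(n,n+'0'); print(n,{k:v for k,v in c.items() if k!='image'})
print(s)
E
```

```text
scene {'fx': 490.8678221040235, 'fy': 490.8678221040235, 'cx': 249.2650976312904, 'cy': 198.9263143824723, 'pose': array([[ 8.54542856e-01,  4.05049991e-01, -3.25101541e-01,
         1.55436100e+02],
       [-5.19141694e-01,  6.47131500e-01, -5.58312388e-01,
        -4.26771507e+02],
       [-1.57609801e-02,  6.45875628e-01,  7.63279939e-01,
         9.35963767e+02],
       [ 0.00000000e+00,  0.00000000e+00,  0.00000000e+00,
         1.00000000e+00]])}
top {'fx': 381.787747663466, 'fy': 381.787747663466, 'cx': 252.9693308846079, 'cy': 197.0179289108324, 'pose': array([[ 2.08280252e-02,  9.86918101e-01, -1.59871370e-01,
         3.63341399e+02],
       [-9.99074092e-01,  1.45244515e-02, -4.04969087e-02,
         1.83068505e+02],
       [-3.76450883e-02,  1.60566815e-01,  9.86306821e-01,
         9.08376315e+02],
       [ 0.00000000e+00,  0.00000000e+00,  0.00000000e+00,
         1.00000000e+00]])}
wrist {'fx': 297.3186396354542, 'fy': 297.3186396354542, 'cx': 251.49410600457063, 'cy': 192.44979705603555, 'T_tool_cam': array([[ 5.08029109e-04,  9.60253130e-01,  2.79130199e-01,
        
[... 237 characters left out ...]
0000e+00,
         1.00000000e+00]])}
{'clock': 0.1, 'joints': array([ 1.08228873e+00,  3.08903248e-01,  1.63505144e+00,  7.32158608e-06,
        1.19968530e+00, -6.97059504e-02]), 'qd': array([-0.00176032, -0.00332239, -0.00280472,  0.00083762,  0.00056025,
       -0.00072035]), 'tau': array([-3.76104808e-04, -4.16409516e+01, -2.77643967e+01, -8.38845426e-05,
        4.09138549e-03, -2.64982106e-05]), 'tcp_pos': array([253.84709922, 570.32379855, 230.17477176]), 'tool_rot': array([-2.85296441e-04,  2.07875042e-01,  9.78154854e-01, -9.83116665e-04]), 'force': array([ 0.29202118, -0.27275041, -0.48848384]), 'torque': array([-0.04516745, -0.03104705,  0.00841313]), 'opening': 85.7731699958345}
```

View pics/scene0.png

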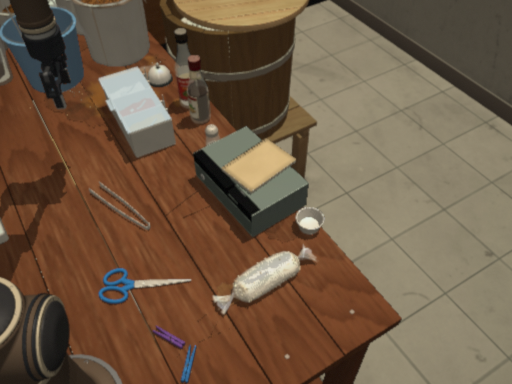

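View pics/top0.png

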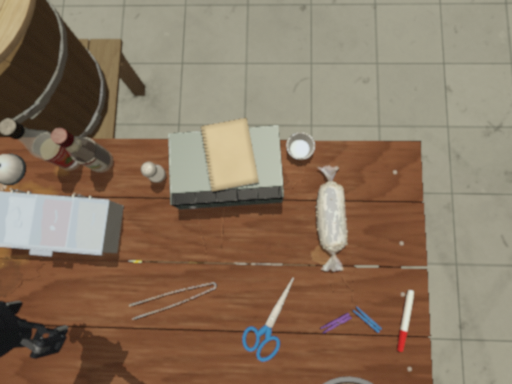

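View pics/wrist0.png

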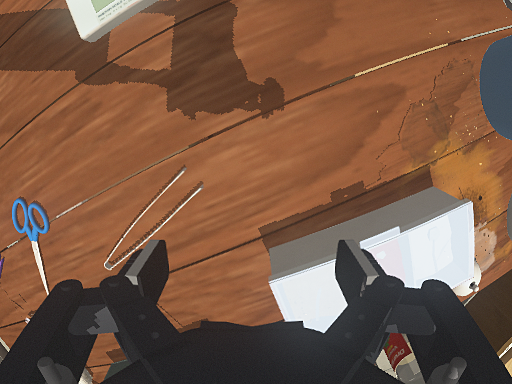

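Scene view: the cash box's rail runs from about (198,152) to (253,225). In the top view it runs from (172,200) to (283,196). I'll enlarge both.

```bash
python3 - <<'E'
import cv2,numpy as np
def enh(a): return np.clip(255*(a/255.)**0.5,0,255).astype('uint8')
a=cv2.imread('pics/scene0.png')[140:240,185:315]; b=cv2.imread('pics/top0.png')[115:215,160:290]
cv2.imwrite('pics/z1.png',enh(cv2.resize(a,None,fx=6,fy=6,interpolation=2)))
cv2.imwrite('pics/z2.png',enh(cv2.resize(b,None,fx=6,fy=6,interpolation=2)))
E
```

```text
(no output)
```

View pics/z1.png

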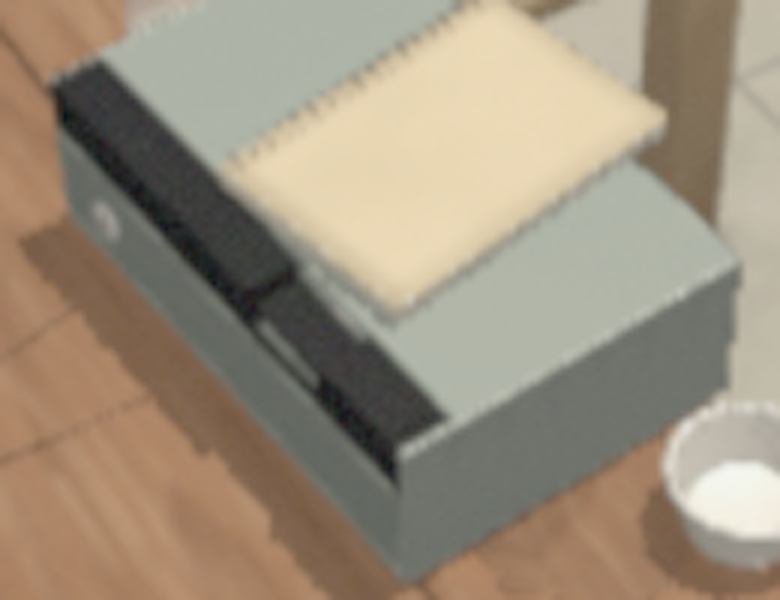

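View pics/z2.png

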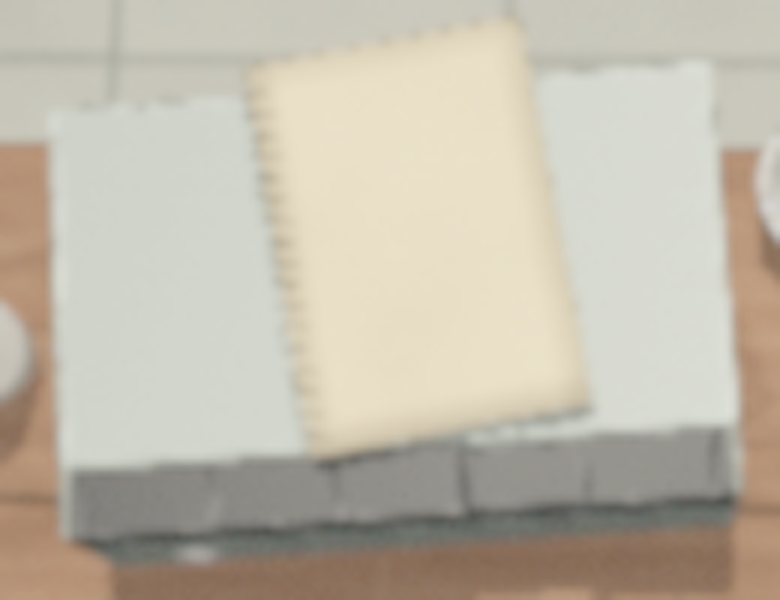

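The scene shows the notch right of the middle: a step in the rail at zoom (265,300) to (325,385). The top view has matching seams at zoom x≈462 and 588. Next I'll compute positions from both views.

```bash
cat >> h.py <<'E'
def ray(c,u,v):
    d=np.array([(u-c['cx'])/c['fx'],-(v-c['cy'])/c['fy'],-1]); P=c['pose']; return P[:3,3],P[:3,:3]@d
def atz(c,u,v,z):
    o,d=ray(c,u,v); return (o+d*(z-o[2])/d[2]).round(1)
def tri(r1,r2):
    (o1,d1),(o2,d2)=r1,r2; d1=d1/np.linalg.norm(d1);d2=d2/np.linalg.norm(d2)
    t=np.linalg.lstsq(np.c_[d1,-d2],o2-o1,rcond=None)[0]; p,q=o1+t[0]*d1,o2+t[1]*d2
    return ((p+q)/2).round(1),np.linalg.norm(p-q).round(1)
def load(f): return np.load(f'pics/{f}.npy',allow_pickle=True).item()
E
python3 - <<'E'
from h import *
S=load('scene0')['c'];T=load('top0')['c']
zs=lambda x,y:(185+(x+.5)/6-.5,140+(y+.5)/6-.5); zt=lambda x,y:(160+(x+.5)/6-.5,115+(y+.5)/6-.5)
pts={'Lfront':((57,90),(72,540)),'Rfront':((397,460),(737,500)),'Lback':((103,62),(72,467)),'Rback':((445,413),(730,425)),'caseBR':((740,262),(712,62))}
for k,(a,b) in pts.items():
    a=zs(*a);b=zt(*b)
    print(k,tri(ray(S,*a),ray(T,*b)),atz(S,*a,85),atz(T,*b,85))
for x,y in [(462,517),(588,507),(462,440),(590,432)]: print('notch top',atz(T,*zt(x,y),85))
for x,y in [(250,295),(293,268)]: print('notch sc 85',atz(S,*zs(x,y),85))
for x,y in [(258,315),(322,388)]: print('notch sc 77',atz(S,*zs(x,y),77))
for n,(x,y) in dict(salt=(153,165)).items(): print(n,atz(T,x,y,85))
print('pad',[atz(T,*zt(x,y),98) for x,y in [(320,458),(590,408),(518,18),(252,65)]])
E
```

```text
Lfront (array([478.9, 397. ,  78.1]), np.float64(1.3)) [476.9 390.3  85. ] [477.3 395.5  85. ]
Rfront (array([495.8, 152.6,  82.8]), np.float64(0.6)) [494.7 151.2  85. ] [495.8 152.6  85. ]
Lback (array([503.8, 398.5,  80.8]), np.float64(3.0)) [500.6 394.8  85. ] [504.5 397.   85. ]
Rback (array([520.6, 156.2,  91.1]), np.float64(3.5)) [521.4 160.7  85. ] [523.5 155.4  85. ]
caseBR (array([660.2, 163.9,  85.2]), np.float64(3.3)) [658.5 164.1  85. ] [662.  163.4  85. ]
notch top [488.  252.6  85. ]
notch top [492.4 206.7  85. ]
notch top [516.5 253.3  85. ]
notch top [520.2 206.5  85. ]
notch sc 85 [488.7 250.3  85. ]
notch sc 85 [509.8 253.6  85. ]
notch sc 77 [489.4 246.   77. ]
notch sc 77 [491.8 201.3  77. ]
salt [566.1 442.4  85. ]
pad [array([506.8, 303.4,  98. ]), array([526.5, 206.3,  98. ]), array([673.8, 235.8,  98. ]), array([654.9, 334.5,  98. ])]
```

>>> {"fn": "jog_arm", "kwargs": {
  "commands": [
    {"x":-0.042,"y":-0.028,"z":0.0,"spin":-0.062,"hand":0},
    {"x":-0.084,"y":-0.056,"z":0.0,"spin":-0.124,"hand":0},
    {"x":-0.126,"y":-0.084,"z":0.0,"spin":-0.186,"hand":0},
    {"x":-0.168,"y":-0.112,"z":0.01,"spin":-0.248,"hand":0},
    {"x":-0.21,"y":-0.14,"z":0.02,"spin":-0.31,"hand":0},
    {"x":-0.252,"y":-0.168,"z":0.03,"spin":-0.372,"hand":0},
    {"x":-0.294,"y":-0.196,"z":0.03,"spin":-0.434,"hand":0},
    {"x":-0.336,"y":-0.224,"z":0.03,"spin":-0.494,"hand":0}
  ]
}}

```text
clock: 1.15
tcp_pos: [470.4, 228.1, 200.9]
tool_rot: [-0.0, -0.039, 0.999, -0.0]
force: [0.9, 0.3, -0.6]
opening: 0.1
```

>>> {"fn": "jog_arm", "kwargs": {
  "commands": [
    {"x":0,"y":0,"z":0,"spin":0,"hand":0},
    {"x":0,"y":0,"z":0,"spin":0,"hand":0}
  ]
}}

```text
clock: 1.4
tcp_pos: [469.7, 229.8, 201.0]
tool_rot: [-0.0, -0.037, 0.999, 0.0]
force: [-0.7, 0.1, -0.4]
opening: -0.1
```

```bash
python3 - <<'E'
from h import *
s,c=shot('wrist','w1'); print(s['clock'],s['tcp_pos'],s['tool_rot'],s['opening'],s['force'],s['joints'])
from scipy.spatial.transform import Rotation as R
print(R.from_quat(s['tool_rot'],scalar_first=True).as_matrix().round(3))
E
```

```text
1.4 [469.66872916 229.77328574 201.0115218 ] [-4.72441984e-04 -3.69635823e-02  9.99316482e-01  1.96175917e-04] -0.1084093607819982 [-0.66713007  0.07084877 -0.372021  ] [ 3.71283069e-01  1.44881433e-01  1.90003808e+00  7.64754703e-04
  1.09743710e+00 -1.27380617e+00]
[[-0.997 -0.074 -0.001]
 [-0.074  0.997  0.   ]
 [ 0.001  0.    -1.   ]]
```

View pics/w1.png

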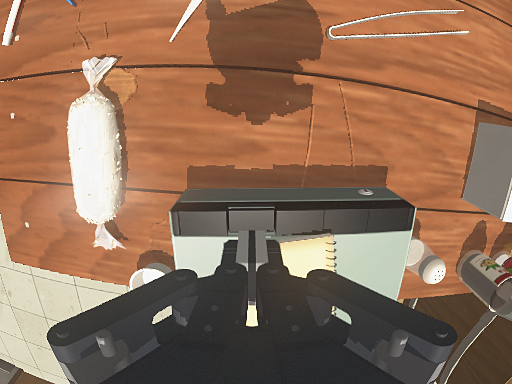

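The wrist view shows the notch from (229,207) to (274,233), with a slightly lower floor. The rail's front edge runs (172,211)–(413,206), and the shut fingers end near (252,235).

```bash
cat >> h.py <<'E'
from scipy.spatial.transform import Rotation as R
def wray(f,u,v):
    L=load(f) if isinstance(f,str) else f; c,s=L['c'],L['s']
    a,b=(u-c['cx'])/c['fx'],(v-c['cy'])/c['fy']; r=np.hypot(a,b)
    k=np.sin(r)/r if r>1e-9 else 1; d=np.array([a*k,-b*k,-np.cos(r)])
    T=c['T_tool_cam']; M=R.from_quat(s['tool_rot'],scalar_first=True).as_matrix()
    return s['tcp_pos']+M@T[:3,3], M@T[:3,:3]@d
def watz(f,u,v,z):
    o,d=wray(f,u,v); return (o+d*(z-o[2])/d[2]).round(1)
E
python3 - <<'E'
from h import *
im=cv2.imread('pics/w1.png')[170:290,150:430]; im=np.clip(255*(im/255.)**.5,0,255).astype('uint8')
cv2.imwrite('pics/z3.png',cv2.resize(im,None,fx=2.85,fy=2.85,interpolation=2))
for n,p,z in [('notchL',(274,207),85),('notchR',(229,208),85),('railL',(413,206),85),('railR',(172,211),85),('backR',(172,236),85),('backNotch',(229,234),85),('backnotchL',(275,231),85)]: print(n,watz('w1',*p,z))
S=load('top0')['c']
print(tri(wray('w1',172,211),ray(S,282.3,197.8)),tri(wray('w1',413,206),ray(S,171.6,204.6)))
E
```

```text
notchL [485.4 251.4  85. ]
notchR [489.5 210.2  85. ]
railL [475.2 395.5  85. ]
railR [496.8 156.1  85. ]
backR [523.  155.6  85. ]
backNotch [515.7 211.4  85. ]
backnotchL [509.4 254.8  85. ]
(array([498. , 153.7,  79.2]), np.float64(2.9)) (array([476.6, 396.2,  83.4]), np.float64(1.9))
```

View pics/z3.png

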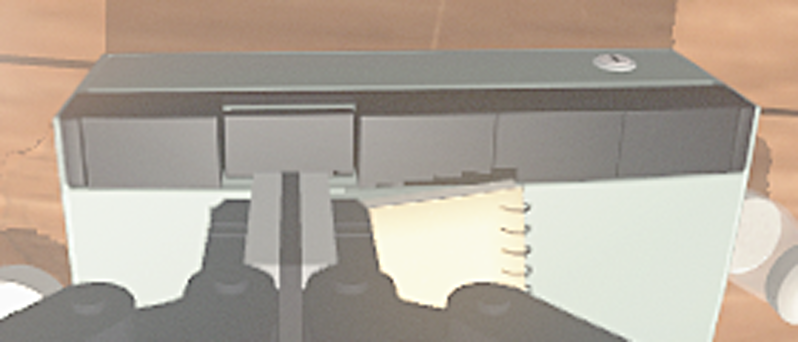

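>>> {"fn": "jog_arm", "kwargs": {
  "commands": [
    {"x":-0.021,"y":0,"z":0.04,"spin":0,"hand":0},
    {"x":-0.021,"y":0,"z":0.08,"spin":0,"hand":0},
    {"x":-0.021,"y":0,"z":0.105,"spin":0,"hand":0},
    {"x":-0.021,"y":0,"z":0.105,"spin":0,"hand":0}
  ]
}}

```text
clock: 1.95
tcp_pos: [487.9, 231.8, 93.8]
tool_rot: [-0.003, -0.039, 0.999, -0.001]
force: [0.1, -0.3, 0.6]
opening: 0.1
```

```bash
python3 - <<'E'
from h import *
s,c=shot('wrist','w2'); print(s['clock'],s['tcp_pos'],s['force'])
im=cv2.imread('pics/w2.png'); im=np.clip(255*(im/255.)**.5,0,255).astype('uint8')
cv2.imwrite('pics/z4.png',cv2.resize(im[130:330,100:400],None,fx=2.6,fy=2.6,interpolation=2))
E
```

```text
1.95 [487.91038979 231.7825411   93.82056597] [ 0.13369389 -0.31648654  0.61804581]
```

View pics/z4.png

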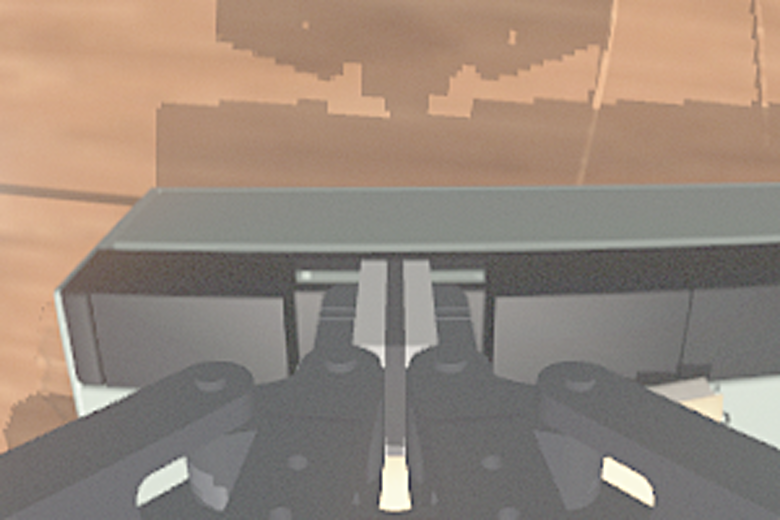

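The tips are centred over the notch, whose walls sit at zoom x≈290 and 490 with the tips at 395. Now I'll lower gradually.

>>> {"fn": "jog_arm", "kwargs": {
  "commands": [
    {"x":0,"y":0,"z":0.006,"spin":0,"hand":0},
    {"x":0,"y":0,"z":0.012,"spin":0,"hand":0},
    {"x":0,"y":0,"z":0.015,"spin":0,"hand":0},
    {"x":0,"y":0,"z":0.015,"spin":0,"hand":0}
  ]
}}

```text
clock: 2.5
tcp_pos: [490.9, 231.1, 81.2]
tool_rot: [-0.0, -0.038, 0.999, -0.0]
force: [0.3, 0.1, 0.7]
opening: -0.2
```

>>> {"fn": "jog_arm", "kwargs": {
  "commands": [
    {"x":0,"y":0,"z":0.003,"spin":0,"hand":0},
    {"x":0,"y":0,"z":0.006,"spin":0,"hand":0},
    {"x":0,"y":0,"z":0.007,"spin":0,"hand":0},
    {"x":0,"y":0,"z":0.007,"spin":0,"hand":0}
  ]
}}

```text
clock: 3.0
tcp_pos: [490.7, 231.3, 74.9]
tool_rot: [-0.001, -0.038, 0.999, -0.0]
force: [-2.7, -0.2, 6.7]
opening: -0.3
```

>>> {"fn": "jog_arm", "kwargs": {
  "commands": [
    {"x":0,"y":0,"z":0.002,"spin":0,"hand":0},
    {"x":0,"y":0,"z":0.004,"spin":0,"hand":0},
    {"x":0,"y":0,"z":0.004,"spin":0,"hand":0}
  ]
}}

```text
clock: 3.38
tcp_pos: [489.8, 231.1, 70.1]
tool_rot: [-0.001, -0.037, 0.999, -0.0]
force: [-4.9, -0.4, 3.9]
opening: 0.2
```

```bash
python3 - <<'E'
from h import *
s,c=shot('top','t3'); print(s['clock'],s['tcp_pos'],s['force'])
im=cv2.imread('pics/t3.png'); im=np.clip(255*(im/255.)**.5,0,255).astype('uint8')
cv2.imwrite('pics/z5.png',cv2.resize(im[110:240,140:310],None,fx=4.5,fy=4.5,interpolation=2))
E
```

```text
3.375 [489.76801654 231.13898076  70.05079779] [-4.93502833 -0.36276295  3.85228509]
```

View pics/z5.png

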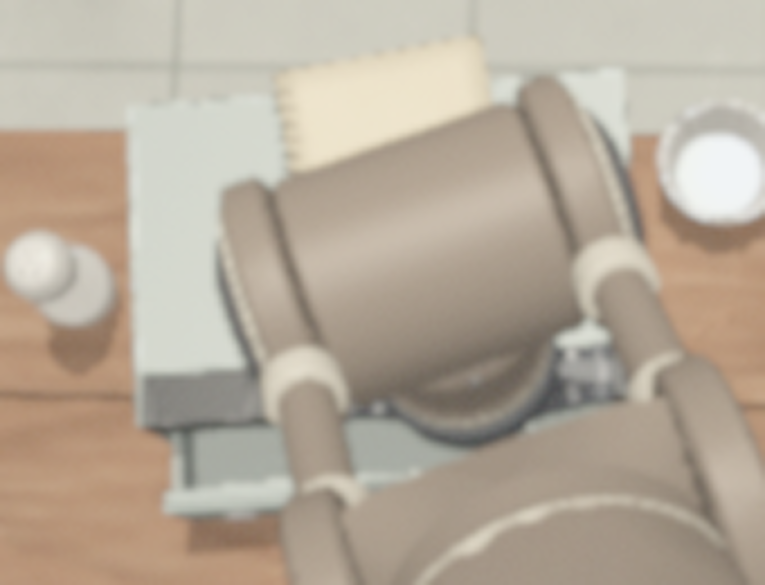

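The drawer has sprung out; its front shows at zoom (165–300, 500). I'll lift and look.

>>> {"fn": "jog_arm", "kwargs": {
  "commands": [
    {"x":0,"y":0,"z":-0.01,"spin":0,"hand":0},
    {"x":0,"y":0,"z":-0.05,"spin":0,"hand":0},
    {"x":0.02,"y":0,"z":-0.09,"spin":0,"hand":0},
    {"x":0.04,"y":0,"z":-0.09,"spin":0,"hand":0},
    {"x":0.04,"y":0,"z":-0.09,"spin":0,"hand":0}
  ]
}}

```text
clock: 4.05
tcp_pos: [451.2, 228.3, 161.1]
tool_rot: [0.001, -0.038, 0.999, 0.0]
force: [-0.3, 0.2, -0.4]
opening: 0.2
```

```bash
python3 - <<'E'
from h import *
s,c=shot('wrist','w4'); print(s['clock'],s['tcp_pos'],s['force'])
im=cv2.imread('pics/w4.png'); im=np.clip(255*(im/255.)**.5,0,255).astype('uint8')
cv2.imwrite('pics/z6.png',cv2.resize(im[80:330,100:460],None,fx=2.2,fy=2.2,interpolation=2))
E
```

```text
4.05 [451.24777774 228.26210203 161.1193303 ] [-0.29533319  0.17747164 -0.40275057]
```

View pics/z6.png

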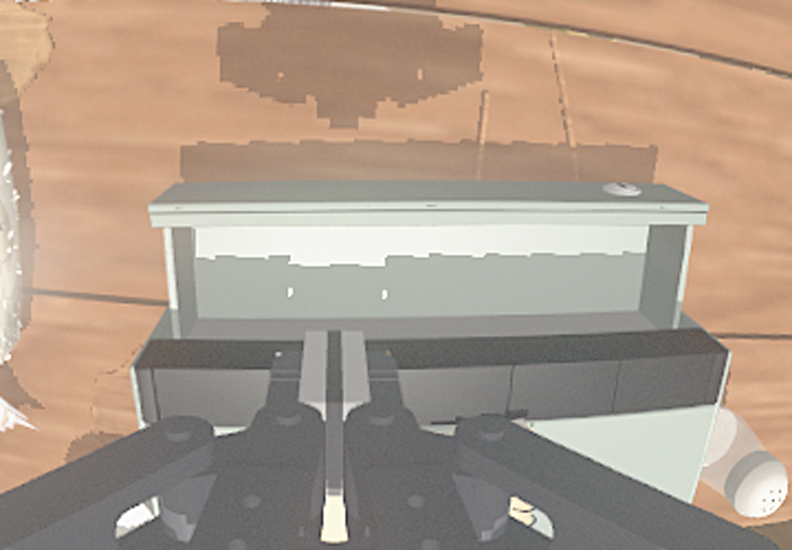

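The drawer is part-way out. The panel's outer top edge is at zoom y≈206, its inner top edge is at y≈226, and the rail front is at y≈345.

```bash
python3 - <<'E'
from h import *
z=lambda x,y:(100+(x+.5)/2.2-.5,80+(y+.5)/2.2-.5)
for n,p,h in [('outL',(706,206),55),('outR',(150,206),55),('inL',(690,226),55),('inR',(165,228),55),('inM',(430,226),55),('railfrontL',(728,352),85),('railfrontR',(135,370),85),('railmid',(430,362),85)]: print(n,watz('w4',*z(*p),h))
E
```

```text
outL [420.8 388.4  55. ]
outR [440.3 153.5  55. ]
inL [430.4 381.9  55. ]
inR [449.  159.9  55. ]
inM [440.2 265.1  55. ]
railfrontL [476.5 397.5  85. ]
railfrontR [498.  154.6  85. ]
railmid [484.9 266.5  85. ]
```

>>> {"fn": "jog_arm", "kwargs": {
  "commands": [
    {"x":-0.015,"y":0.041,"z":0,"spin":0,"hand":0},
    {"x":-0.015,"y":0.041,"z":0.02,"spin":0,"hand":0},
    {"x":-0.015,"y":0.041,"z":0.05,"spin":0,"hand":0},
    {"x":-0.015,"y":0.041,"z":0.08,"spin":0,"hand":0},
    {"x":-0.015,"y":0.041,"z":0.09,"spin":0,"hand":0},
    {"x":-0.015,"y":0.041,"z":0.09,"spin":0,"hand":0}
  ]
}}

```text
clock: 4.85
tcp_pos: [463.0, 270.0, 69.4]
tool_rot: [-0.001, -0.037, 0.999, -0.0]
force: [0.2, 1.3, -0.0]
opening: 0.4
```

```bash
python3 - <<'E'
from h import *
s,c=shot('wrist','w5'); print(s['clock'],s['tcp_pos'],s['force'])
im=cv2.imread('pics/w5.png'); im=np.clip(255*(im/255.)**.5,0,255).astype('uint8')
cv2.imwrite('pics/z7.png',cv2.resize(im[80:330,80:440],None,fx=2.2,fy=2.2,interpolation=2))
E
```

```text
4.85 [463.04091974 270.02246576  69.40161101] [ 0.17868149  1.29851489 -0.0114202 ]
```

View pics/z7.png

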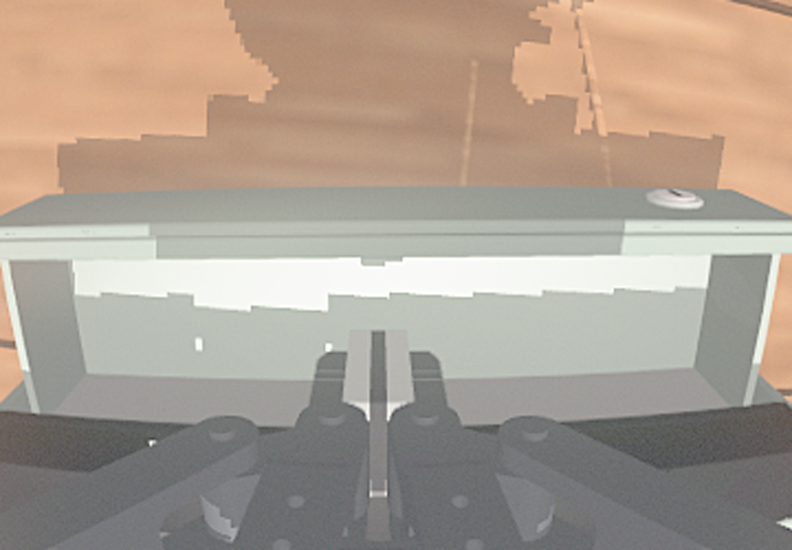

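The tip at (378,330) is centred over the open compartment, between the panel's inner edge (y≈257) and the rail. Descending 35 mm to z≈35.

>>> {"fn": "jog_arm", "kwargs": {
  "commands": [
    {"x":0,"y":0,"z":0.012,"spin":0,"hand":0},
    {"x":0,"y":0,"z":0.024,"spin":0,"hand":0},
    {"x":0,"y":0,"z":0.035,"spin":0,"hand":0},
    {"x":0,"y":0,"z":0.035,"spin":0,"hand":0}
  ]
}}

```text
clock: 5.4
tcp_pos: [461.8, 269.7, 33.9]
tool_rot: [-0.001, -0.038, 0.999, -0.001]
force: [-0.2, -0.5, -0.7]
opening: -0.1
```

>>> {"fn": "jog_arm", "kwargs": {
  "commands": [
    {"x":0.005,"y":0,"z":0,"spin":0,"hand":0},
    {"x":0.009,"y":0,"z":0,"spin":0,"hand":0},
    {"x":0.013,"y":0,"z":0,"spin":0,"hand":0},
    {"x":0.017,"y":0,"z":0,"spin":0,"hand":0},
    {"x":0.021,"y":0,"z":0,"spin":0,"hand":0},
    {"x":0.025,"y":0,"z":0,"spin":0,"hand":0},
    {"x":0.029,"y":0,"z":0,"spin":0,"hand":0},
    {"x":0.033,"y":0,"z":0,"spin":0,"hand":0}
  ]
}}

```text
clock: 6.4
tcp_pos: [430.0, 267.9, 35.4]
tool_rot: [0.0, -0.038, 0.999, 0.0]
force: [1.4, -0.5, 1.2]
opening: -0.1
```

>>> {"fn": "jog_arm", "kwargs": {
  "commands": [
    {"x":0.003,"y":0,"z":0,"spin":0,"hand":0},
    {"x":0.006,"y":0,"z":0,"spin":0,"hand":0},
    {"x":0.008,"y":0,"z":0,"spin":0,"hand":0},
    {"x":0.008,"y":0,"z":0,"spin":0,"hand":0}
  ]
}}

```text
clock: 6.9
tcp_pos: [423.7, 267.4, 35.4]
tool_rot: [0.002, -0.038, 0.999, 0.0]
force: [4.9, -0.4, -2.6]
opening: -0.1
```

>>> {"fn": "jog_arm", "kwargs": {
  "commands": [
    {"x":0.002,"y":0,"z":0,"spin":0,"hand":0},
    {"x":0.004,"y":0,"z":0,"spin":0,"hand":0},
    {"x":0.004,"y":0,"z":0,"spin":0,"hand":0}
  ]
}}

```text
clock: 7.28
tcp_pos: [423.7, 267.8, 36.0]
tool_rot: [0.006, -0.038, 0.999, 0.001]
force: [12.4, -0.8, -7.3]
opening: -0.1
```

The TCP no longer advances and the force has risen to 12 N, so the drawer is at its stop. I'll back off and rise.

>>> {"fn": "jog_arm", "kwargs": {
  "commands": [
    {"x":-0.01,"y":0,"z":0,"spin":0,"hand":0},
    {"x":-0.02,"y":0,"z":0,"spin":0,"hand":0},
    {"x":-0.022,"y":0,"z":-0.01,"spin":0,"hand":0},
    {"x":-0.022,"y":0,"z":-0.05,"spin":0,"hand":0},
    {"x":-0.022,"y":0,"z":-0.1,"spin":0,"hand":0},
    {"x":-0.022,"y":0,"z":-0.14,"spin":0,"hand":0},
    {"x":-0.022,"y":0,"z":-0.14,"spin":0,"hand":0}
  ]
}}

```text
clock: 8.15
tcp_pos: [442.6, 270.1, 180.0]
tool_rot: [0.004, -0.038, 0.999, 0.002]
force: [0.3, 0.7, -0.0]
opening: -0.0
```

```bash
python3 - <<'E'
from h import *
s,c=shot('wrist','w6'); print(s['clock'],s['tcp_pos'],s['force'])
s,c=shot('scene','s6')
im=cv2.imread('pics/w6.png'); im=np.clip(255*(im/255.)**.5,0,255).astype('uint8')
cv2.imwrite('pics/z8.png',cv2.resize(im[80:330,80:440],None,fx=2.2,fy=2.2,interpolation=2))
E
```

```text
8.15 [442.55429207 270.12761197 179.95653927] [ 0.34662934  0.73912413 -0.02581866]
```

View pics/z8.png

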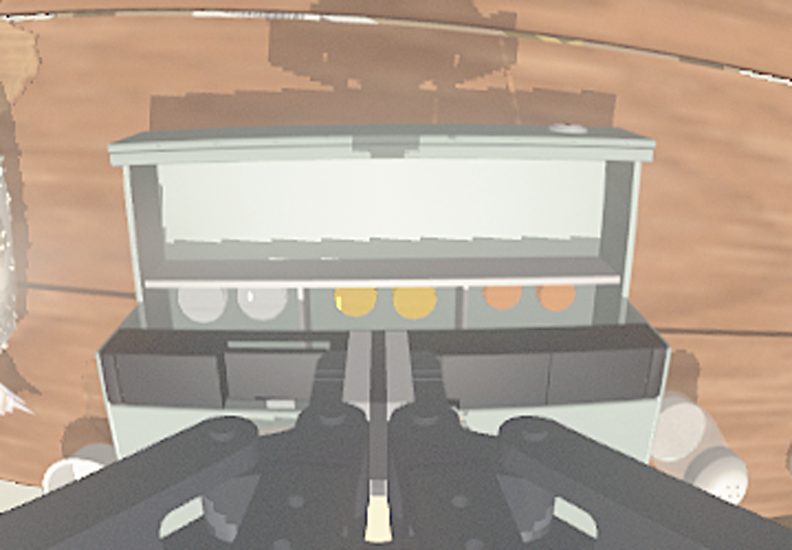

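View pics/s6.png

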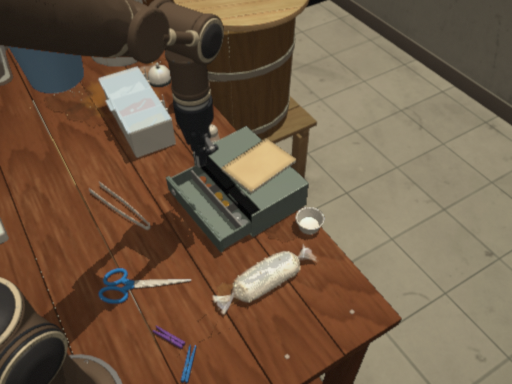

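The drawer is open to its coin divider, and the loose items look unmoved. I'll check how far it extends.

```bash
python3 - <<'E'
from h import *
z=lambda x,y:(80+(x+.5)/2.2-.5,80+(y+.5)/2.2-.5)
o=watz('w6',*z(640,147),55);o2=watz('w6',*z(120,148),55);a=watz('w6',*z(668,348),85);b=watz('w6',*z(100,352),85)
print(o,o2,a,b)
n=np.array([.997,.077,0]); print('out mm',((a+b)/2-(o+o2)/2)@n)
a0=load('scene0')['c']['image'].astype(int);a1=load('s6')['c']['image'].astype(int)
d=np.abs(a0-a1).max(2)
for k,(x0,x1,y0,y1) in dict(pad=(240,297,138,190),roll=(212,320,245,315),cup=(294,328,205,238)).items(): print(k,(d[y0:y1,x0:x1]>40).mean())
E
```

```text
[395.6 380.6  55. ] [413.  156.5  55. ] [476.2 397.9  85. ] [495.7 155.2  85. ]
out mm 82.02104999999997
pad 0.0
roll 0.020634920634920634
cup 0.0
```

>>> {"fn": "jog_arm", "kwargs": {
  "commands": [
    {"x":0,"y":0,"z":0,"spin":0,"hand":0},
    {"x":0,"y":0,"z":0,"spin":0,"hand":0},
    {"x":0,"y":0,"z":0,"spin":0,"hand":0}
  ]
}}

```text
clock: 8.62
tcp_pos: [439.4, 268.2, 174.2]
tool_rot: [-0.001, -0.038, 0.999, -0.0]
force: [-0.2, -0.5, -0.2]
opening: -0.0
```

```bash
python3 -c "
from rig import job
print(job.job_done())"
```

```text
the job is handed in; nothing more can be done
None
```

The drawer is out at its stop and the job is handed in at about 8.6 s of the 64 s allowed.

**What I did**
- I found the notch in the top, scene and wrist views, about 45 mm right of the rail's middle.
- I pressed the catch down with the shut fingertips, reaching z ≈ 70 mm with 4 to 7 N. The drawer sprang out about 57 mm.
- I lowered the shut fingertips into the compartment and drew the drawer out from behind its front. At the stop the fingers no longer advanced while the force rose to 12 N.
- I then backed off and rose clear.

**Last checks**
- **Drawer:** it measures about 82 mm out in the picture. The same method read about 1 mm low after the kick, and the firm stop agrees with the drawer being at 85 mm.
- **Fingers:** they are clear of everything, with about 0 N of force. They only went in behind the front panel, so I expect no touch on the outer face.
- **Catch:** I did not measure that it sprang back up, but nothing is pressing on it.
- **Loose items:** the order pad and dip cup look identical to the start picture. The rice roll's region changed by 2%, which I put down to the drawer's edge and shadow but did not check further. The salt shaker was checked only by eye.

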